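Wedge up a drooping sample platform to its height mark

TASK

The hinged sample platform of the white stand droops at the front. Fetch the thick plastic wedge (not the thin, narrow one), set it down on the bench with its tip facing the middle of the platform's front bar, and slide it in along the bench, straight towards the housing, until the bar has risen to the height mark and you feel it press snugly, but not forced, against the rubber stop above; then let go so that the wedge alone keeps it there. Use only the wedge to raise the platform, never the gripper, and leave the other things on the bench where they are.

Things in the scene. Friction and masses are not known exactly. Their poses are not given: they have to be found in the camera images.
- wedge: Thick grey plastic wedge, 155 mm long (x), 36 mm wide (y), 0.13 to 0.2 kg. Origin: centre of its underside; x points to the tip. From the tip (x = +77.5 mm, 4 mm thick) its top rises evenly over 115 mm to 32 mm (1 in 4.1); the last 40 mm is a level tail 32 mm high with upright sides, to grip across its width at x = -57.5 mm. Starts flat on the bench.
- wedge_tip (a point): Middle of the thick wedge's tip edge, on its underside. Pushed in under the bar, the wedge holds there by friction when let go.
- thin_wedge: A second grey wedge of the same length, but 24 mm wide and only 14 mm high at its tail: too thin for the job, to be left alone.
- stand: Fixed white stand. Origin below the middle of the platform's front bar, at bench level give or take 3 mm (screw feet); x points from the bar in under the platform (the way to slide the wedge) to the housing, 165 mm in and 120 mm high. Under the platform it is free 85 mm to either side and 150 mm deep. At the bar's end (y = 101 to 113 mm) is a 55 mm high gauge post, its tongue 32 mm in over the bar.
- platform: Hinged steel platform, 150 mm deep, 180 mm wide, top 42 mm above the stand's origin when raised, with a 70 mm high beaker clamped 88 mm behind the bar. Origin on its pivot (along y, 150 mm in, 31 mm up). Its weight at the bar is 2 to 6 N, a push of 2 to 8 N on the wedge. At the rubber stop the resistance climbs steeply: pressed up by 10 to 20 N (a push of some 12 to 20 N) is snug.
- bar (a point): Middle of the platform's front bar, on its axis: a polished round bar, 12 mm in diameter, along y. Its underside is about 15 mm above the stand's origin at the start; it rises 10 mm to the stop.
- mark (a point): The height mark, a dark line round the gauge post (this point: its middle, on the side from which the wedge comes), 31 mm above the stand's origin: the height of the bar's axis when the bar meets the stop.
- reagent: Bystander: amber screw-top jar, 60 mm wide, 70 mm high.
- flask: Bystander: white bottle, 56 mm wide, 95 mm high.
- dish: Bystander: glass dish, 90 mm wide, 16 mm high.
- spatula: Bystander: steel lab spatula, 180 mm long.
- weight: Bystander: steel balance weight, 26 mm wide, 37 mm high.
- tube_box: Bystander: open green box, 75 x 55 x 45 mm.
Mind the look-alikes: they are no part of the job. Of the things shaped like the wedge, the grey one is meant.

How it is judged:
By the outcome, as a careful person would: the job done as asked, in the order asked, and still so for the second after the job is handed in, with the robot touching nothing.
It also fails if it takes over 59 s, if anything falls off the work surface, if the arm or the gripper's body presses on something with over 40 N, if the wrist force passes 120 N, or if a joint passes its speed limit or range.

ROBOT

A 6-joint arm with a two-finger parallel gripper is mounted at the origin on the work surface. World frame = base frame: x ahead of the robot, y to its left, z up, the work surface at z = 0. Lengths are in m, angles in rad, forces in N, time in s.
With the tool pointing down it reaches from about 0.375 to 0.9 m from the base axis. Payload 3.1 kg.
Tool frame: the origin (TCP) lies on the centre line of the jaws, within the pads' length; the fingertips stand 8 mm ahead of it and the grasp point (between the pads) lies 11 mm behind it; z points along the fingers, y is the line along which they close (so a half turn about z gives the same grasp; the last joint's range is limited). The gripper opens to 85 mm and grips with 20 to 120 N. Pads are 22 mm wide; open, the fingers measure 114 mm over their backs; the gripper's body (76 mm by 85 mm) begins 54 mm behind the grasp point. The pads swing forward as they close: fully open they stand 13 mm farther back than shut.
Start: joints at [1.123, 0.527, 1.433, -0, 1.181, -0.178], TCP at [0.166, 0.603, 0.239] pointing down, gripper open.
Joint ranges: [-3.08, 3.08], [-0.75, 2.2], [0.22, 2.44], [-1.43, 4.57], [0, 2.65], [-2.85, 2.85]. Speed limits (rad/s): [2.79, 2.79, 3.14, 3.14, 3.14, 3.14].

INTERFACE

Orientations are given as a unit quaternion [x, y, z, w].
In Python, from station import * gives the robot as it stands.
- The arm moves only by the tool play_rows, never from a script. Its argument "rows" is a list of rows, each a list of 3 entries, a list of its own where there are three numbers: the turn, a rotation vector about the tool's x, y, z in degrees, then the shift along the tool's x, y, z in mm, then the closure, from 0 (fully open) to 1 (shut). In form: [[[ax, ay, az], [dx, dy, dz], jaw], ...]. A call has 1 to 12 rows; each row shifts and turns the commanded pose from where the row before left it, along the tool's axes as they then stand; what a row does not reach is not made up. A row lasts 1/12 s, in which the tool goes at most 41.7 mm and 7.16 degrees, less where a joint would pass 70% of its speed; a pose out of reach is approached as far as the arm can. A call with a gripper value outside its range is refused whole. The fingers move at their own pace and stop on an object; "grip_force" is the grip in N (left out, the last holds). Time passes only in rows, so rows that do not move let the fingers close. It gives the time, the measured TCP pose, the force, the opening and the grip force at its end, in the units of the state.
- sense(): the state, without advancing time (a new reading comes with each control period).
- snapshot(name): name is "scene" or "top" or "wrist"; returns (picture, depth): 480x640x3 uint8, red, green, blue; 480x640 float32, m along the optical axis (not along the pixel's ray), 0 where there is no reading.
- get_calibration(name): a dict with "vfov" (degrees; the focal length in pixels is half the picture's height over the tangent of half this angle, whatever the lens; pixels are square), "cx", "cy" (the principal point, pixels), "k1" (the pictures are not rectified: a ray, as slopes to the right and down, at radius r is drawn at 1 + k1 r^2 times it, then the intrinsics apply), "xyz" and "attitude" of the camera in the world. Camera axes: x right, y down, z forward; pixel columns grow to the right and rows downward; lengths in m; the calibration is good to about 2 mm. A picture is of the moment at which its call begins: read the wrist's pose just before it. get_calibration takes no time and is no camera call; for the wrist camera it gives the pose at the moment of the call.
- sign_off(): hands the job in; it is judged then, once.
The state is a dict: "t": time; "q": joint angles; "qd": joint speeds; "tau": joint torques, N m; "tcp_pos": TCP position; "tool_rot": TCP orientation; "force": force on the tool from outside, world axes, zero at the start; "ft_torque": the same for the moment, N m; "finger_gap": opening from 0.0 (shut) to 1.0 (fully open); "gripper_force": force on a finger pad.
Only numpy, scipy, OpenCV 4.12 (cv2) and the standard library are available. Lean on these libraries where they do the work, as an engineer would, in place of code of your own. Each camera call takes 0.05 s, during which the arm holds its last target. There are 200 camera calls.

## Working session

There is one attempt and no reset: what is moved stays moved. The work goes in short steps, Python scripts to look and compute and a tool call to move; the robot and the scene stay as the last step left them, time stands still between calls to the robot, and variables do not carry over. Pictures are saved under pics/ and viewed, at most 10 in all, crops included, and the job is handed in when it is done.

Besides the shell and the picture viewer there is one more tool, called by a JSON object that holds its "fn" and its "kwargs", one argument or row to a line. play_rows: Moves the arm, as the interface text tells. Its arguments: {"type":"object","properties":{"rows":{"type":"array","items":{"type":"array"}},"grip_force":{"type":"number"}},"required":["rows"]}

```bash
mkdir -p pics; cat > h.py <<'E'
from station import *
import numpy as np, cv2
from scipy.spatial.transform import Rotation as R
def cal(n):
    c=get_calibration(n); f=240/np.tan(np.radians(c['vfov'])/2)
    a=np.array(c['attitude'],float)
    Rm=a if a.shape==(3,3) else R.from_quat(a).as_matrix()
    return f,c['cx'],c['cy'],c['k1'],np.array(c['xyz']),Rm
def rays(px,C):
    f,cx,cy,k,o,Rm=C
    p=(np.atleast_2d(px)-[cx,cy])/f
    u=p.copy()
    for _ in range(10): u=p/(1+k*(u**2).sum(1,keepdims=True))
    return np.c_[u,np.ones(len(u))]
def plane(px,z,C):
    d=rays(px,C)@C[5].T
    return C[4]+d*((z-C[4][2])/d[:,2:])
def deep(px,dep,C):
    d=rays(px,C); zz=np.array([dep[int(round(y)),int(round(x))] for x,y in np.atleast_2d(px)])
    return C[4]+(d*zz[:,None])@C[5].T
E
python3 - <<'E'
from h import *
for n in('scene','top'):
    p,d=snapshot(n); cv2.imwrite(f'pics/{n}0.png',p[:,:,::-1]); np.save(n+'d.npy',d); print(get_calibration(n))
print(sense())
E
```

```text
{'vfov': 55.820057945835, 'cx': 322.10831561095983, 'cy': 245.53901096079176, 'k1': -0.012001984453071785, 'xyz': array([ 1.2536786 , -0.07930177,  0.78519224]), 'attitude': array([ 0.68348911,  0.61983817, -0.25970602, -0.28494922])}
{'vfov': 42.57799677740255, 'cx': 326.6182635229063, 'cy': 239.82171153685778, 'k1': -0.02653356257342984, 'xyz': array([ 0.34887068, -0.0232126 ,  1.36017806]), 'attitude': array([ 0.71361369, -0.69759464,  0.03908106, -0.05089102])}
{'t': 0.1, 'q': array([ 1.12350639e+00,  5.28407251e-01,  1.43378078e+00, -2.38598922e-05,
        1.18138448e+00, -1.78501815e-01]), 'qd': array([ 0.00056953, -0.00088652, -0.00194038,  0.00017768, -0.0021829 ,
        0.0002043 ]), 'tau': array([-4.50025445e-04, -4.43302274e+01, -1.78585106e+01, -2.34691161e-04,
        3.86982385e-03,  7.97162528e-06]), 'tcp_pos': array([0.16567966, 0.60198822, 0.23840843]), 'tool_rot': array([ 1.33985295e-01,  9.90982826e-01, -9.45257335e-04, -2.94217672e-04]), 'force': array([-0.46638069, -0.82529695, -0.6408965 ]), 'ft_torque': array([ 0.00860243, -0.00495406,  0.01271987]), 'gripper_force': 0.0, 'finger_gap': 0.9994205595981026}
```

View pics/scene0.png

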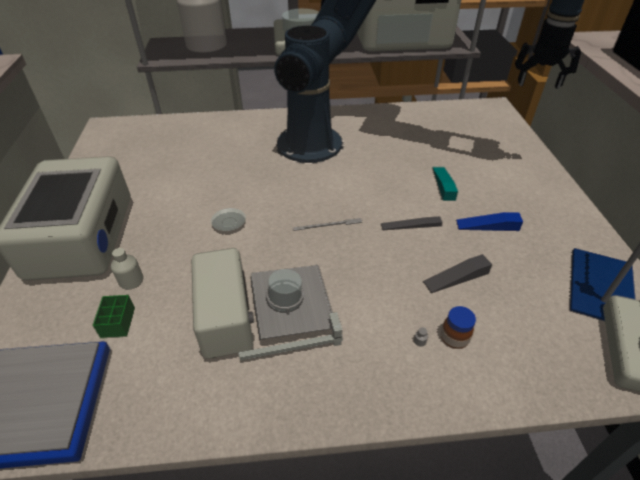

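View pics/top0.png

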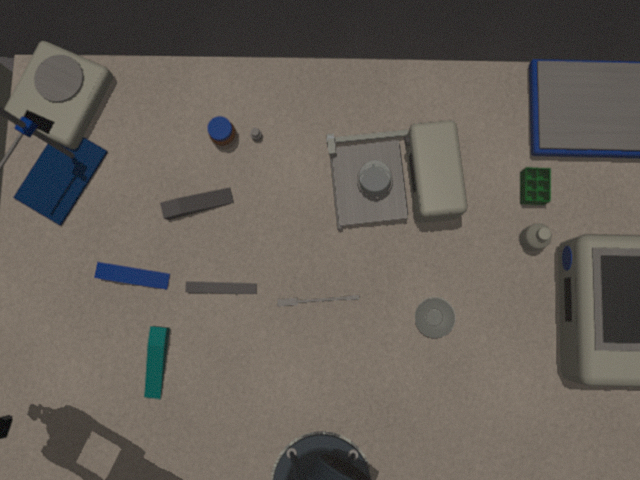

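The scene picture shows the thick grey wedge at (458,273), with its tail to the right, and the stand at (270,300). In the top picture the thick wedge spans (162,210) to (233,192), tail on the left. The bar runs about (333,145) to (340,228), the post is at (332,145) and the housing is at (438,168).

```bash
python3 - <<'E'
from h import *
p=cv2.imread('pics/top0.png'); d=np.load('topd.npy'); C=cal('top')
g=p.astype(int); m=((g.max(2)<105)&(np.ptp(g,axis=2)<25)).astype(np.uint8)*255
m=cv2.morphologyEx(m,cv2.MORPH_OPEN,np.ones((3,3)))
n,l,s,c=cv2.connectedComponentsWithStats(m)
for i in range(1,n):
    x,y,w,h,a=s[i]
    if 140<x<270 and 170<y<310 and a>200:
        ct=cv2.findContours((l==i).astype(np.uint8),0,2)[0][0]; r=cv2.minAreaRect(ct); b=cv2.boxPoints(r)
        print(s[i],r); 
        print(plane(b,0.02,C).round(4))
# height map around stand / wedge
def hm(x0,x1,y0,y1,st):
    yy,xx=np.mgrid[y0:y1:st,x0:x1:st]; px=np.c_[xx.ravel(),yy.ravel()].astype(float)
    return px,deep(px,d,C),xx.shape
px,P,sh=hm(320,470,115,236,6); print((P[:,2].reshape(sh)*1000).round().astype(int))
px,P,sh=hm(156,240,184,222,4); print((P[:,2].reshape(sh)*1000).round().astype(int))
q=np.array([[330,145],[338,227],[404,140],[408,222],[412,125],[418,216],[332,145],[375,180]],float); print(deep(q,d,C).round(4))
cv2.imwrite('pics/c1.png',np.hstack([cv2.resize(p[110:240,315:475],None,fx=4.0,fy=4.0,interpolation=2)]))
E
```

```text
[ 160  188   74   34 1431] ((197.00003051757812, 204.0), (22.313274383544922, 72.2756118774414), 75.96376037597656)
[[0.5971 0.3757 0.02  ]
 [0.6399 0.2208 0.02  ]
 [0.5912 0.2066 0.02  ]
 [0.5486 0.3608 0.02  ]]
[185 281  72  14 824] ((220.57058715820312, 287.682373046875), (71.06902313232422, 12.01855754852295), 1.2188752889633179)
[[0.3967 0.3075 0.02  ]
 [0.4229 0.3083 0.02  ]
 [0.4233 0.1524 0.02  ]
 [0.3971 0.152  0.02  ]]
[[   3    0    2    0    2   -2    4    4   -1    0   -2   -4   -3    6
    -4    0   -1   -2    6    1   -3    2   -6    3    0]
 [   1   -2    3   -1   -4    3    3   -3    1   -2    3    4    1    7
     0   -1   -2    1    3   -2    7  115  111   -5   -3]
 [   0    0    3    0   -4   -1   -5   -3   -2   -1    4    2    5    4
    -6  111  113  118  115  118  116  118  117   -1    3]
 [   1    4   50    0    3   -3    3   -1   21   23   21   29   26   25
    26  112  115  116  124  125  116  121 1360    1   -4]
 [   1   25   57   28   29   31   31   19   21    0   -2   -1    1   -1
    80  107  114  118  118  119  114  114  117  107   -3]
 [   0   -3   50 
[... 2241 characters left out ...]
3 10  7  6 12  0  3]
 [ 1  3  6  4  3 -2 -4 29 26 29 29 20 21 18 14 16 10  5  7  1  0]
 [ 2  6  5 30 27 30 38 28 24 27 24 16 19 15 15 14 11  4  4  5 -6]
 [ 2 32 32 38 35 30 31 22 26 25 17 20 16 19 14 12 11 -1  0 -4  0]
 [ 1  3 28 32 27 29 29 32 29 26 21 22 22  7  4 -5 -4  2  0  3 -1]
 [ 7  1 32 36 34 34 36 30 26 11 -2  5  2  0  1  2  4  3 -1 -1  4]
 [ 2  1 33 34 25 17  6  1 -1 -3  3  4  0 -3  1  4  1  3  2  1  6]
 [-3  2 -2  1  4  4 -3  4  2 -2 -2 -3 -1  5 -1 -1 -1  1 -3  0  1]]
[[ 0.7242 -0.0018  0.0555]
 [ 0.5478 -0.0231  0.0294]
 [ 0.7321 -0.1605  0.077 ]
 [ 0.567  -0.1791 -0.0011]
 [ 0.7529 -0.1727  0.1167]
 [ 0.5685 -0.1918  0.0725]
 [ 0.7258 -0.0061  0.05  ]
 [ 0.6393 -0.0985  0.0943]]
```

View pics/c1.png

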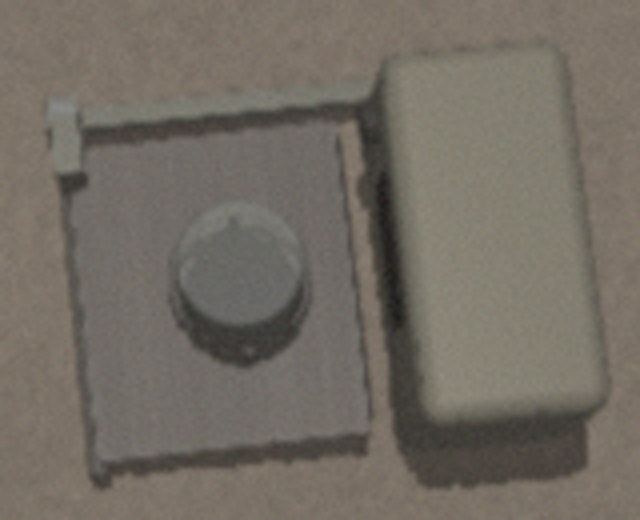

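The crop shows the platform's front edge running from px (331.5,155) to (339,226), with the post top-left and the housing on the right. Next I work out the first approach and where the wrist camera sits on the tool.

```bash
cat >> h.py <<'E'
def tool():
    s=sense(); return np.array(s['tcp_pos']),R.from_quat(s['tool_rot']).as_matrix(),s
def go(target,yaw_deg):
    p,T,s=tool(); yaw=np.degrees(np.arctan2(T[1,0],T[0,0])); a=(yaw-yaw_deg+180)%360-180
    T2=T@R.from_rotvec([0,0,np.radians(a)]).as_matrix()
    print('tcp',p.round(4),'yaw',yaw.round(2),'turn z',a.round(2),'then shift mm',(T2.T@(np.array(target)-p)*1000).round(1),'tilt',np.degrees(T[:2,2]).round(2),'t',round(s['t'],2))
E
python3 - <<'E'
from h import *
C=cal('top')
q=plane([[331.5,155],[339.25,226.2]],0.031,C); e=q[0]-q[1]; print(q.round(4),np.degrees(np.arctan2(e[1],e[0])))
q=plane([[400,142.5],[407.5,217.5]],0.041,C); e=q[0]-q[1]; print(q.round(4),np.degrees(np.arctan2(e[1],e[0])))
p,T,s=tool(); w=cal('wrist'); print('cam in tool',(T.T@(w[4]-p)).round(4),(T.T@w[5]).round(3),w[0])
go([0.59,0.34,0.238],105.5)
E
```

```text
[[ 0.7085 -0.0053  0.031 ]
 [ 0.5493 -0.0258  0.031 ]] 7.345371586855614
[[ 0.7371 -0.1556  0.041 ]
 [ 0.5701 -0.1732  0.041 ]] 6.001278594688005
cam in tool [ 0.0824  0.0012 -0.1344] [[-0.001 -0.948 -0.317]
 [ 1.    -0.001 -0.   ]
 [-0.    -0.317  0.948]] 363.30652723790604
tcp [0.1657 0.602  0.2384] yaw 164.6 turn z 59.1 then shift mm [-365.9  338.9    0.5] tilt [-0.05 -0.1 ] t 0.1
```

{"fn": "play_rows", "kwargs": {
  "rows": [
    [[0,0,6.57],[0,0,0],0],
    [[0,0,6.57],[0,0,0],0],
    [[0,0,6.57],[0,0,0],0],
    [[0,0,6.57],[0,0,0],0],
    [[0,0,6.57],[0,0,0],0],
    [[0,0,6.57],[0,0,0],0],
    [[0,0,6.57],[0,0,0],0],
    [[0,0,6.57],[0,0,0],0],
    [[0,0,6.57],[0,0,0],0]
  ]
}}

```text
t: 0.85
tcp_pos: [0.1658, 0.6022, 0.2387]
tool_rot: [0.608, 0.794, -0.001, 0.0]
force: [1.2, 0.6, -0.5]
finger_gap: 0.998
gripper_force: 0.0
```

{"fn": "play_rows", "kwargs": {
  "rows": [
    [[0,0,0],[-30.5,28.2,0],0],
    [[0,0,0],[-30.5,28.2,0],0],
    [[0,0,0],[-30.5,28.2,0],0],
    [[0,0,0],[-30.5,28.2,0],0],
    [[0,0,0],[-30.5,28.2,0],0],
    [[0,0,0],[-30.5,28.2,0],0],
    [[0,0,0],[-30.5,28.2,0],0],
    [[0,0,0],[-30.5,28.2,0],0],
    [[0,0,0],[-30.5,28.2,0],0],
    [[0,0,0],[-30.5,28.2,0],0],
    [[0,0,0],[-30.5,28.2,0],0],
    [[0,0,0],[-30.5,28.2,0],0]
  ]
}}

```text
t: 1.85
tcp_pos: [0.5909, 0.3385, 0.2388]
tool_rot: [0.606, 0.796, -0.0, -0.0]
force: [0.0, 0.7, 0.1]
finger_gap: 1.0
gripper_force: 0.0
```

```bash
python3 - <<'E'
from h import *
go([0.59,0.34,0.238],105.5)
C=cal('wrist'); p,d=snapshot('wrist'); cv2.imwrite('pics/w1.png',p[:,:,::-1]); np.savez('w1.npz',p=p,d=d,f=C[0],cx=C[1],cy=C[2],k=C[3],o=C[4],R=C[5])
E
```

```text
tcp [0.5909 0.3385 0.2388] yaw 105.45 turn z -0.05 then shift mm [ 1.7 -0.5  0.8] tilt [-0.07 -0.02] t 1.85
```

View pics/w1.png

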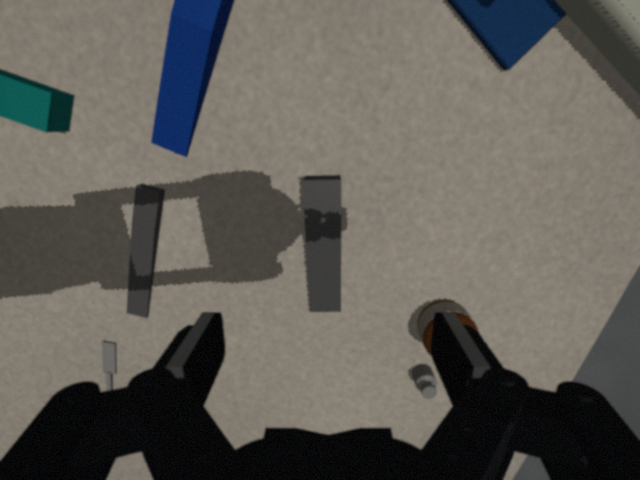

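The wrist picture shows the thick wedge with its tail's top edge at (303,178)–(341,178) and its tip at (310,311)–(340,311). The jar is at lower right.

```bash
python3 - <<'E'
from h import *
z=np.load('w1.npz'); C=(float(z['f']),float(z['cx']),float(z['cy']),float(z['k']),z['o'],z['R']); p=z['p'].astype(int)
def edges(row):  # darkness transitions
    g=cv2.GaussianBlur(p.mean(2).astype(np.float32),(3,3),0)[row-1:row+2].mean(0)
    dd=np.diff(g); a=np.argmin(dd[285:322])+285; b=np.argmax(dd[325:355])+325; return a+.5,b+.5
for r in(186,194,255,270,285,300,306): print(r,edges(r))
g=p[:,312:338].mean((1,2)); d=np.diff(g); print('rows',170+np.argmin(d[170:190]),300+np.argmax(d[300:320]), g[172:186].round())
A=plane([[303,178],[341,178]],.032,C); B=plane([[310,311],[340,311]],.004,C)
print(A.round(4),B.round(4),np.linalg.norm(A[0]-A[1]),np.linalg.norm(B[0]-B[1]))
a,b=A.mean(0),B.mean(0); e=b-a; print('len',np.hypot(*e[:2]),'ang',np.degrees(np.arctan2(e[1],e[0])))
E
```

```text
186 (np.float64(299.5), np.float64(340.5))
194 (np.float64(299.5), np.float64(340.5))
255 (np.float64(304.5), np.float64(340.5))
270 (np.float64(305.5), np.float64(340.5))
285 (np.float64(306.5), np.float64(340.5))
300 (np.float64(307.5), np.float64(340.5))
306 (np.float64(308.5), np.float64(340.5))
rows 175 311 [124. 121. 109.  81.  50.  32.  34.  47.  60.  67.  70.  70.  70.  70.]
[[0.5594 0.3641 0.032 ]
 [0.5937 0.3735 0.032 ]] [[0.6034 0.215  0.004 ]
 [0.6365 0.2241 0.004 ]] 0.03552896360504154 0.03430985423608727
len 0.15543161105920222 ang -73.79265441608858
```

```bash
python3 - <<'E'
from h import *
go([0.5817,0.3495,0.012],106.1)
E
```

```text
tcp [0.5994 0.3333 0.2388] yaw 105.13 turn z -0.97 then shift mm [ 21.7 -14.1 226.6] tilt [ 0.46 -0.17] t 1.9
```

{"fn": "play_rows", "kwargs": {
  "rows": [
    [[0,0,-1],[20,-12,20],0],
    [[0,0,0],[0,0,25],0],
    [[0,0,0],[0,0,25],0],
    [[0,0,0],[0,0,25],0],
    [[0,0,0],[0,0,0],0],
    [[0,0,0],[0,0,0],0],
    [[0,0,0],[0,0,0],0],
    [[0,0,0],[0,0,0],0]
  ]
}}

```text
t: 2.57
tcp_pos: [0.5741, 0.3568, 0.1463]
tool_rot: [0.599, 0.801, 0.002, 0.001]
force: [0.8, 0.1, 0.5]
finger_gap: 1.001
gripper_force: 0.0
```

```bash
python3 - <<'E'
from h import *
go([0.5817,0.3495,0.012],106.1)
C=cal('wrist'); p,d=snapshot('wrist'); cv2.imwrite('pics/w2.png',p[:,:,::-1]); np.savez('w2.npz',p=p,d=d,f=C[0],cx=C[1],cy=C[2],k=C[3],o=C[4],R=C[5])
go([0.5817,0.3495,0.012],106.1); print(sense()['qd'].round(3))
E
```

```text
tcp [0.5741 0.3568 0.1463] yaw 106.47 turn z 0.37 then shift mm [ -9.2   4.8 134.4] tilt [0.2  0.08] t 2.57
tcp [0.574  0.3567 0.1465] yaw 106.47 turn z 0.37 then shift mm [ -9.1   4.8 134.5] tilt [0.21 0.09] t 2.62
[-0.001 -0.003  0.005  0.001 -0.002  0.001]
```

View pics/w2.png

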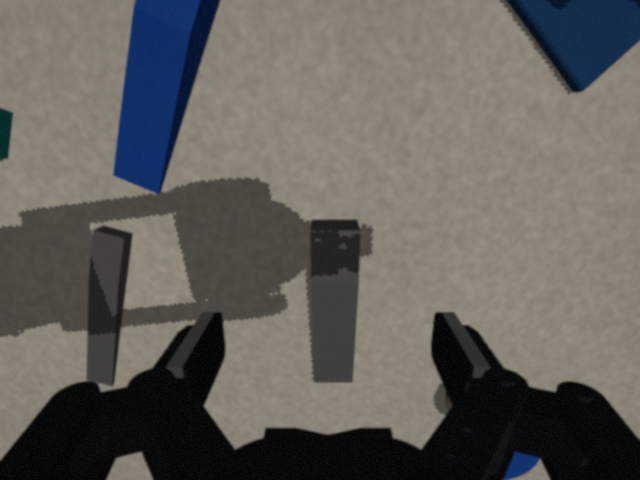

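Settled now: the tail's top edge is at (311,224)–(359,224), and the tip is at (314,382)–(353,382).

```bash
python3 - <<'E'
from h import *
z=np.load('w2.npz'); C=(float(z['f']),float(z['cx']),float(z['cy']),float(z['k']),z['o'],z['R'])
g=z['p'][:,318:350].mean((1,2)); print(g[214:234].round(), g[378:386].round())
for r in (223,221): 
    A=plane([[311,r],[359.5,r]],.032,C); B=plane([[314,382.3],[353,382.3]],.004,C)
    a,b=A.mean(0),B.mean(0); e=(b-a)[:2]; u=e/np.hypot(*e)
    print(a.round(4),b.round(4),np.linalg.norm(A[0]-A[1]),np.linalg.norm(B[0]-B[1]),'len',np.hypot(*e),'ang',np.degrees(np.arctan2(e[1],e[0])),'grasp',(b[:2]-u*.135).round(4))
    t=(b[:2]-u*.135); go([*t,.012],np.degrees(np.arctan2(e[1],e[0]))+180)
E
```

```text
[131. 131. 132. 131. 121.  92.  56.  35.  30.  30.  30.  30.  29.  30.
  31.  35.  44.  49.  49.  48.] [ 63.  63.  65.  74.  98. 123. 132. 133.]
[0.5752 0.3725 0.032 ] [0.6205 0.2189 0.004 ] 0.03439151315219393 0.036081693483997694 len 0.16013193709160076 ang -73.54523381431005 grasp [0.5823 0.3484]
tcp [0.574  0.3567 0.1465] yaw 106.47 turn z 0.02 then shift mm [-10.4   5.  134.5] tilt [0.21 0.09] t 2.62
[0.5748 0.3739 0.032 ] [0.6205 0.2189 0.004 ] 0.034330238007446556 0.036081693483997694 len 0.16159750826230415 ang -73.54230104752598 grasp [0.5823 0.3484]
tcp [0.574  0.3567 0.1465] yaw 106.47 turn z 0.01 then shift mm [-10.4   5.  134.5] tilt [0.21 0.09] t 2.62
```

{"fn": "play_rows", "kwargs": {
  "rows": [
    [[0,0,0],[-10.4,5,20],0],
    [[0,0,0],[0,0,25],0],
    [[0,0,0],[0,0,25],0],
    [[0,0,0],[0,0,25],0],
    [[0,0,0],[0,0,15],0],
    [[0,0,0],[0,0,12],0],
    [[0,0,0],[0,0,10],0],
    [[0,0,0],[0,0,0],0],
    [[0,0,0],[0,0,0],0]
  ]
}}

```text
t: 3.37
tcp_pos: [0.5809, 0.3478, 0.0127]
tool_rot: [0.598, 0.801, 0.0, 0.0]
force: [0.5, 0.1, 0.9]
finger_gap: 0.997
gripper_force: 0.0
```

```bash
python3 - <<'E'
from h import *
go([0.5823,0.3484,0.012],106.45)
E
```

```text
tcp [0.5809 0.3478 0.0127] yaw 106.48 turn z 0.03 then shift mm [0.1 1.5 0.7] tilt [0.04 0.02] t 3.37
```

{"fn": "play_rows", "kwargs": {
  "rows": [
    [[0,0,0],[0,1.5,0],0.5],
    [[0,0,0],[0,0,0],0.9],
    [[0,0,0],[0,0,0],0.9],
    [[0,0,0],[0,0,0],0.9],
    [[0,0,0],[0,0,0],0.9],
    [[0,0,0],[0,0,0],0.9],
    [[0,0,0],[0,0,0],0.9],
    [[0,0,0],[0,0,0],0.9],
    [[0,0,0],[0,0,0],0.9]
  ],
  "grip_force": 60
}}

```text
t: 4.12
tcp_pos: [0.5827, 0.3483, 0.0134]
tool_rot: [0.599, 0.801, 0.001, 0.0]
force: [0.0, 0.7, 4.2]
finger_gap: 0.407
gripper_force: 62.1
```

```bash
python3 - <<'E'
from h import *
go([0.5823,0.3484,0.012],106.45); print(sense()['gripper_force'],sense()['finger_gap'])
E
```

```text
tcp [0.5827 0.3483 0.0134] yaw 106.47 turn z 0.02 then shift mm [ 0.2 -0.4  1.4] tilt [0.1  0.04] t 4.12
62.13297486305237 0.4074757847428511
```

{"fn": "play_rows", "kwargs": {
  "rows": [
    [[0,0,0],[0,0,-15],0.9],
    [[0,0,0],[0,0,-30],0.9],
    [[0,0,0],[0,0,-40],0.9],
    [[0,0,0],[0,0,-40],0.9],
    [[0,0,0],[0,0,-40],0.9],
    [[0,0,0],[0,0,-40],0.9],
    [[0,0,0],[0,0,-40],0.9],
    [[0,0,5],[0,0,-40],0.9],
    [[0,0,4.8],[0,0,0],0.9],
    [[0,0,0],[0,0,0],0.9]
  ]
}}

```text
t: 4.95
tcp_pos: [0.5829, 0.3484, 0.3016]
tool_rot: [0.665, 0.747, 0.003, 0.002]
force: [-0.0, -0.6, -1.9]
finger_gap: 0.404
gripper_force: 61.6
```

```bash
python3 - <<'E'
from h import *
go([0.651,-0.115,0.3],96.7); print(sense()['gripper_force'],sense()['force'],sense()['finger_gap'])
E
```

```text
tcp [0.5829 0.3484 0.3016] yaw 96.59 turn z -0.11 then shift mm [-468.2   13.6    0.8] tilt [0.37 0.15] t 4.95
61.57283306121826 [-0.0092336  -0.63342945 -1.88900049] 0.40408972144342475
```

{"fn": "play_rows", "kwargs": {
  "rows": [
    [[0,0,0],[-30,1.5,0],0.9],
    [[0,0,0],[-40,1.5,0],0.9],
    [[0,0,0],[-41,1.5,0],0.9],
    [[0,0,0],[-41,1.5,0],0.9],
    [[0,0,0],[-41,1.5,0],0.9],
    [[0,0,0],[-41,1.5,0],0.9],
    [[0,0,0],[-41,1.5,0],0.9],
    [[0,0,0],[-41,1.5,0],0.9],
    [[0,0,0],[-41,1.5,0],0.9],
    [[0,0,0],[-41,0,0],0.9],
    [[0,0,0],[-40,0,0],0.9],
    [[0,0,0],[-30,0,0],0.9]
  ]
}}

```text
t: 5.95
tcp_pos: [0.6481, -0.1184, 0.2947]
tool_rot: [0.665, 0.747, -0.002, -0.002]
force: [0.8, 0.2, -1.1]
finger_gap: 0.409
gripper_force: 61.5
```

{"fn": "play_rows", "kwargs": {
  "rows": [
    [[0,0,0],[0,0,0],0.9],
    [[0,0,0],[0,0,0],0.9],
    [[0,0,0],[0,0,0],0.9],
    [[0,0,0],[0,0,0],0.9]
  ]
}}

```text
t: 6.28
tcp_pos: [0.6488, -0.1136, 0.2961]
tool_rot: [0.664, 0.748, -0.0, -0.002]
force: [-0.6, 0.1, -1.2]
finger_gap: 0.413
gripper_force: 61.5
```

```bash
python3 - <<'E'
from h import *
go([0.651,-0.115,0.3],96.7)
C=cal('wrist'); p,d=snapshot('wrist'); cv2.imwrite('pics/w3.png',p[:,:,::-1]); np.savez('w3.npz',p=p,d=d,f=C[0],cx=C[1],cy=C[2],k=C[3],o=C[4],R=C[5])
go([0.651,-0.115,0.3],96.7)
E
```

```text
tcp [ 0.6488 -0.1136  0.2961] yaw 96.79 turn z 0.09 then shift mm [-1.6  2.  -3.9] tilt [-0.17  0.09] t 6.28
tcp [ 0.6491 -0.1134  0.2966] yaw 96.81 turn z 0.11 then shift mm [-1.8  1.7 -3.4] tilt [-0.12  0.06] t 6.33
```

View pics/w3.png

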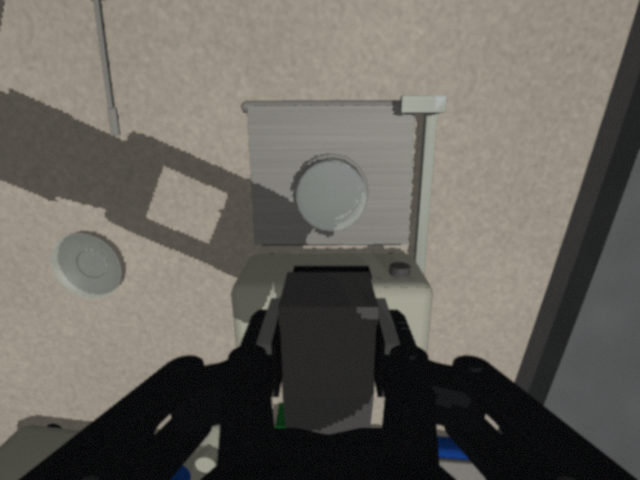

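The stand fills this picture. The bar is at row ~104, from (243,106) to the tongue at (402–446,104). The platform's sides run (249,112)→(254,244) and (416,116)→(409,244).

```bash
python3 - <<'E'
from h import *
z=np.load('w3.npz'); C=(float(z['f']),float(z['cx']),float(z['cy']),float(z['k']),z['o'],z['R']); g=cv2.GaussianBlur(z['p'].mean(2).astype(np.float32),(3,3),0)
print(g[92:122,253:395].mean(1).round().astype(int), 'from 92')
for x in(256,300,340,390): 
    c=np.diff(g[90:118,x-3:x+4].mean(1)); print(x,90.5+np.argmin(c),90.5+np.argmax(c))
for r in(114,125,140,200,230): 
    s=g[r-2:r+3].mean(0); a=np.diff(s[238:262]);b=np.diff(s[400:425]); print(r,238.5+np.argmax(abs(a)),400.5+np.argmax(abs(b)), s[404:422].round().astype(int))
print('gap end',g[104:108,236:252].mean(0).round())
E
```

```text
[145 145 145 145 146 146 143 134 120 109 108 111 114 118 125 130 131 130
 130 130 130 131 132 132 132 132 132 133 133 133] from 92
256 99.5 106.5
300 99.5 105.5
340 99.5 105.5
390 99.5 105.5
114 245.5 401.5 [118 116 115 115 115 115 113 110 106 101  98  96  94  93  92  91  91  90]
125 246.5 416.5 [139 139 139 139 139 139 139 139 138 136 134 130 117  98  85  82  81  80]
140 247.5 423.5 [140 140 140 140 140 141 140 139 137 134 127 112  95  84  81  80  78  74]
200 250.5 419.5 [135 135 135 135 135 132 125 112  97  86  82  81  79  74  73  85 112 137]
230 253.5 417.5 [131 132 131 129 122 109  96  88  85  84  80  74  75  91 118 138 147 148]
gap end [145. 145. 144. 140. 129. 115. 107. 107. 112. 115. 117. 119. 121. 122.
 122. 121.]
```

```bash
python3 -c "
import cv2
p=cv2.imread('pics/w3.png')[85:135,230:450]; cv2.imwrite('pics/c3.png',cv2.resize(p,None,fx=3.6,fy=3.6,interpolation=2))"
```

```text
(no output)
```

View pics/c3.png

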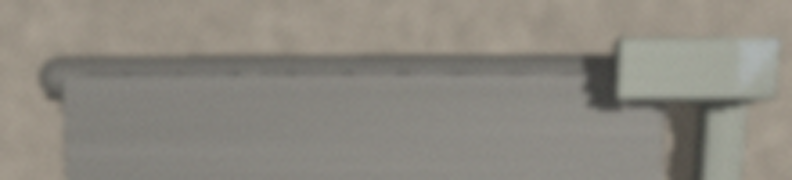

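The crop shows the bar's left end at about px (245,106), the bar's front outline at row 99.5, and the platform sides at columns 248 and 415.5. The tongue spans columns 401.5–446.

```bash
cat > st.py <<'E'
from h import *
z=np.load('w3.npz'); C=(float(z['f']),float(z['cx']),float(z['cy']),float(z['k']),z['o'],z['R'])
fr=plane([[260,99.7],[390,99.4]],.021,C)[:,:2]
yv=fr[1]-fr[0]; yv/=np.hypot(*yv); xv=np.array([yv[1],-yv[0]])
ang=np.degrees(np.arctan2(xv[1],xv[0]))
Fm=plane([[248,118],[415.5,118]],.031,C)[:,:2]; Rm=plane([[253.7,230],[409.3,230]],.039,C)[:,:2]
T=plane([[401.5,103],[446,103]],.055,C)[:,:2]
a2=Rm.mean(0)-Fm.mean(0)
line=fr.mean(0)+xv*.006
O=line+yv*((Fm.mean(0)-line)@yv)
if __name__=='__main__':
    print('x dir ang',ang,'mid-line ang',np.degrees(np.arctan2(a2[1],a2[0])))
    print('widths',np.linalg.norm(Fm[0]-Fm[1]),np.linalg.norm(Rm[0]-Rm[1]),'rear y',(Rm-O)@yv,'front y',(Fm-O)@yv,'tongue y',(T-O)@yv,'tongue x',(T-O)@xv)
    print('O',O); 
    # beaker top centre check
    b=plane([[331,192]],.105,C)[0,:2]-O; print('beaker',b@xv,b@yv)
E
python3 st.py
```

```text
x dir ang -83.1682815220161 mid-line ang -83.25280823692772
widths 0.174996280811641 0.17487323653018697 rear y [-0.0876129   0.08726017] front y [-0.08749801  0.08749801] tongue y [0.06745956 0.1107933 ] tongue x [-0.0007805  -0.00092243]
O [ 0.64015715 -0.01376527]
beaker 0.07713174511479835 -0.0012211472168962344
```

```bash
python3 - <<'E'
from st import *
P=O-.16*xv; print(P); go([*P,.02],ang+180)
p=cal('top'); print(plane([[257,134],[222,131]],.05,p).round(3))
E
```

```text
[0.62112456 0.1450987 ]
tcp [ 0.6491 -0.1134  0.2966] yaw 96.81 turn z -0.02 then shift mm [259.7   3.5 276.9] tilt [-0.12  0.06] t 6.33
[[0.748 0.159 0.05 ]
 [0.753 0.237 0.05 ]]
```

{"fn": "play_rows", "kwargs": {
  "rows": [
    [[0,0,0],[30,0.5,0],0.9],
    [[0,0,0],[38,0.5,0],0.9],
    [[0,0,0],[38,0.5,0],0.9],
    [[0,0,0],[38,0.5,0],0.9],
    [[0,0,0],[38,0.5,0],0.9],
    [[0,0,0],[38,0.5,0],0.9],
    [[0,0,0],[25,0.5,0],0.9],
    [[0,0,0],[14.5,0,30],0.9],
    [[0,0,0],[0,0,38],0.9],
    [[0,0,0],[0,0,38],0.9],
    [[0,0,0],[0,0,38],0.9],
    [[0,0,0],[0,0,38],0.9]
  ]
}}

```text
t: 7.33
tcp_pos: [0.6224, 0.145, 0.1144]
tool_rot: [0.663, 0.748, 0.0, 0.0]
force: [1.3, -0.8, -0.9]
finger_gap: 0.413
gripper_force: 61.6
```

{"fn": "play_rows", "kwargs": {
  "rows": [
    [[0,0,0],[0,0,30],0.9],
    [[0,0,0],[0,0,20],0.9],
    [[0,0,0],[0,0,15],0.9],
    [[0,0,0],[0,0,10],0.9],
    [[0,0,0],[0,0,0],0.9],
    [[0,0,0],[0,0,0],0.9],
    [[0,0,0],[0,0,0],0.9],
    [[0,0,0],[0,0,0],0.9]
  ]
}}

```text
t: 8.0
tcp_pos: [0.6242, 0.1432, 0.0419]
tool_rot: [0.665, 0.747, 0.001, 0.001]
force: [0.5, -0.8, -0.8]
finger_gap: 0.411
gripper_force: 61.5
```

```bash
python3 - <<'E'
from st import *
P=O-.16*xv; go([*P,.0134],ang+180)
p,d=snapshot('top'); q,d2=snapshot('scene')
a=cv2.resize(p[120:240,230:390,::-1],(400,300),interpolation=2); b=cv2.resize(q[220:370,240:440,::-1],(400,300),interpolation=2)
cv2.imwrite('pics/c4.png',np.hstack([a,b])); print(sense()['force'],sense()['gripper_force'])
E
```

```text
tcp [0.6242 0.1432 0.0419] yaw 96.69 turn z -0.14 then shift mm [ 2.3 -2.9 28.5] tilt [0.18 0.01] t 8.0
[ 1.02391556 -0.05865445 -1.29190284] 61.51729345321655
```

View pics/c4.png

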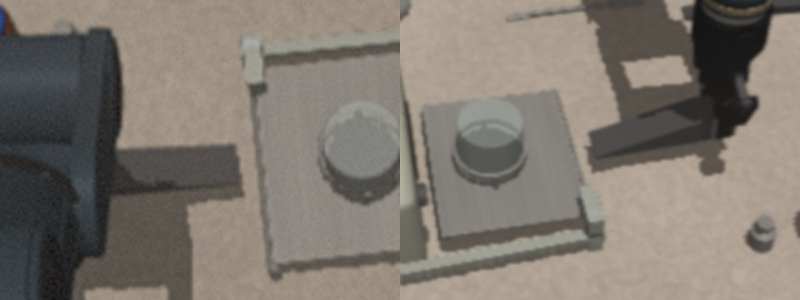

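The top crop (left) shows the tip at about (237,165), facing the middle of the bar. The scene crop (right) shows the wedge level in the gripper, a little above the bench. Now I lower it.

{"fn": "play_rows", "kwargs": {
  "rows": [
    [[0,0,-0.1],[2.3,-2.9,10],0.9],
    [[0,0,0],[0,0,9],0.9],
    [[0,0,0],[0,0,5],0.9],
    [[0,0,0],[0,0,2.5],0.9],
    [[0,0,0],[0,0,0],0.9],
    [[0,0,0],[0,0,0],0.9],
    [[0,0,0],[0,0,0],0.9]
  ]
}}

```text
t: 8.68
tcp_pos: [0.6192, 0.1448, 0.0134]
tool_rot: [0.664, 0.748, -0.001, -0.001]
force: [-1.0, 0.3, 0.1]
finger_gap: 0.409
gripper_force: 61.6
```

```bash
python3 - <<'E'
from st import *
P=O-.16*xv; go([*P,.0134],ang+180); print(sense()['ft_torque'])
E
```

```text
tcp [0.6192 0.1448 0.0134] yaw 96.76 turn z -0.07 then shift mm [0.1 2.  0. ] tilt [-0.1 -0. ] t 8.68
[-0.0043714   0.14785746 -0.06041729]
```

{"fn": "play_rows", "kwargs": {
  "rows": [
    [[0,0,0],[0,2,0.5],0.9],
    [[0,0,0],[0,0,0.5],0.9],
    [[0,0,0],[0,0,0],0.9],
    [[0,0,0],[0,0,0],0.45],
    [[0,0,0],[0,0,0],0.45],
    [[0,0,0],[0,0,0],0.45],
    [[0,0,0],[0,0,0],0.9],
    [[0,0,0],[0,0,0],0.9],
    [[0,0,0],[0,0,0],0.9],
    [[0,0,0],[0,0,0],0.9],
    [[0,0,0],[0,0,0],0.9]
  ]
}}

```text
t: 9.6
tcp_pos: [0.6226, 0.1451, 0.0129]
tool_rot: [0.664, 0.748, 0.0, 0.0]
force: [0.3, 0.3, 0.3]
finger_gap: 0.41
gripper_force: 60.4
```

```bash
python3 - <<'E'
from st import *
P=O-.16*xv; go([*P,.0134],ang+180); s=sense();print(s['ft_torque'],s['force'],'along x',np.array(s['force'])[:2]@xv)
E
```

```text
tcp [0.6226 0.1451 0.0129] yaw 96.77 turn z -0.06 then shift mm [ 0.2 -1.4 -0.5] tilt [0.08 0.01] t 9.6
[-0.0151892  -0.10467798 -0.00953971] [0.29495683 0.26513625 0.26102271] along x -0.22816754469937522
```

{"fn": "play_rows", "kwargs": {
  "rows": [
    [[0,0,0],[-4,-1.2,0],0.9],
    [[0,0,0],[-8,0,0],0.9],
    [[0,0,0],[-8,0,0],0.9],
    [[0,0,0],[-8,0,0],0.9],
    [[0,0,0],[-8,0,0],0.9],
    [[0,0,0],[-8,0,0],0.9],
    [[0,0,0],[-8,0,0],0.9],
    [[0,0,0],[-6,0,0],0.9],
    [[0,0,0],[0,0,0],0.9],
    [[0,0,0],[0,0,0],0.9],
    [[0,0,0],[0,0,0],0.9]
  ]
}}

```text
t: 10.52
tcp_pos: [0.6278, 0.0856, 0.0129]
tool_rot: [0.664, 0.748, -0.001, 0.001]
force: [-0.6, -6.5, 4.2]
finger_gap: 0.412
gripper_force: 61.0
```

```bash
cat > f.py <<'E'
from st import *
s=sense(); d=np.array(s['tcp_pos'])[:2]-O; F=np.array(s['force']); print('tip x mm',(d@xv*1000+135).round(1),'y',(d@yv*1000).round(1),'z',s['tcp_pos'][2].round(4),'push',(-(F[:2]@xv)).round(2),'lat',(F[:2]@yv).round(2),'Fz',F[2].round(2),'t',s['t'])
go([*O,.0134],ang+180)
E
python3 f.py
```

```text
tip x mm 34.9 y -0.5 z 0.0129 push -6.38 lat -1.39 Fz 4.22 t 10.5167
tcp [0.6278 0.0856 0.0129] yaw 96.78 turn z -0.05 then shift mm [-100.1    0.5   -0.3] tilt [ 0.01 -0.13] t 10.52
```

{"fn": "play_rows", "kwargs": {
  "rows": [
    [[0,0,0],[0,0,0],0.9],
    [[0,0,0],[0,0,0],0.9],
    [[0,0,0],[0,0,0],0.9]
  ]
}}

```text
t: 10.77
tcp_pos: [0.6278, 0.0856, 0.0129]
tool_rot: [0.664, 0.748, -0.001, 0.001]
force: [-0.3, -6.4, 4.7]
finger_gap: 0.411
gripper_force: 61.0
```

```bash
python3 f.py
```

```text
tip x mm 34.8 y -0.5 z 0.0129 push -6.29 lat -1.1 Fz 4.65 t 10.7667
tcp [0.6278 0.0856 0.0129] yaw 96.81 turn z -0.02 then shift mm [-100.2    0.5   -0.3] tilt [ 0.01 -0.14] t 10.77
```

{"fn": "play_rows", "kwargs": {
  "rows": [
    [[0,0,0],[-2,0,-0.3],0.9],
    [[0,0,0],[-2,0,0],0.9],
    [[0,0,0],[-2,0,0],0.9],
    [[0,0,0],[-2,0,0],0.9],
    [[0,0,0],[0,0,0],0.9],
    [[0,0,0],[0,0,0],0.9]
  ]
}}

```text
t: 11.27
tcp_pos: [0.6278, 0.0817, 0.0129]
tool_rot: [0.664, 0.748, 0.001, -0.001]
force: [-0.8, 6.4, 3.7]
finger_gap: 0.413
gripper_force: 60.5
```

```bash
python3 f.py
```

```text
tip x mm 38.8 y -0.9 z 0.0129 push 6.42 lat -0.01 Fz 3.65 t 11.2667
tcp [0.6278 0.0817 0.0129] yaw 96.78 turn z -0.05 then shift mm [-96.2   0.9  -0.7] tilt [-0.06  0.14] t 11.27
```

{"fn": "play_rows", "kwargs": {
  "rows": [
    [[0,0,0],[0,0.5,-0.6],0.9],
    [[0,0,0],[0,0,-0.6],0.9],
    [[0,0,0],[0,0,0],0.9],
    [[0,0,0],[0,0,0],0.9]
  ]
}}

```text
t: 11.6
tcp_pos: [0.6279, 0.0805, 0.0134]
tool_rot: [0.664, 0.748, -0.0, -0.001]
force: [0.5, 3.5, -2.6]
finger_gap: 0.412
gripper_force: 59.7
```

```bash
python3 f.py
```

```text
tip x mm 40.0 y -0.9 z 0.0134 push 3.42 lat 0.87 Fz -2.59 t 11.6
tcp [0.6279 0.0805 0.0134] yaw 96.8 turn z -0.03 then shift mm [-95.    0.9  -0.1] tilt [-0.13  0.05] t 11.6
```

{"fn": "play_rows", "kwargs": {
  "rows": [
    [[0,0,0],[-3,0.5,0.3],0.9],
    [[0,0,0],[-4,0,0],0.9],
    [[0,0,0],[-4,0,0],0.9],
    [[0,0,0],[-4,0,0],0.9],
    [[0,0,0],[-4,0,0],0.9],
    [[0,0,0],[-4,0,0],0.9],
    [[0,0,0],[-3,0,0],0.9],
    [[0,0,0],[0,0,0],0.9],
    [[0,0,0],[0,0,0],0.9]
  ]
}}

```text
t: 12.35
tcp_pos: [0.6326, 0.0525, 0.0139]
tool_rot: [0.664, 0.747, -0.0, 0.0]
force: [-0.7, 0.1, -3.8]
finger_gap: 0.414
gripper_force: 59.8
```

```bash
python3 f.py
```

```text
tip x mm 68.4 y 0.4 z 0.0139 push 0.16 lat -0.68 Fz -3.83 t 12.35
tcp [0.6326 0.0525 0.0139] yaw 96.75 turn z -0.08 then shift mm [-66.6  -0.4   0.6] tilt [-0.01 -0.06] t 12.35
```

{"fn": "play_rows", "kwargs": {
  "rows": [
    [[0,0,0],[0,0,0.5],0.9],
    [[0,0,0],[-2,0,0.3],0.9],
    [[0,0,0],[-2,0,0],0.9],
    [[0,0,0],[-2,0,0],0.9],
    [[0,0,0],[-2,0,0],0.9],
    [[0,0,0],[0,0,0],0.9],
    [[0,0,0],[0,0,0],0.9],
    [[0,0,0],[0,0,0],0.9]
  ]
}}

```text
t: 13.02
tcp_pos: [0.6334, 0.0461, 0.0131]
tool_rot: [0.664, 0.748, 0.0, -0.0]
force: [-0.5, 4.6, -4.3]
finger_gap: 0.41
gripper_force: 60.1
```

```bash
python3 f.py
```

```text
tip x mm 74.7 y 0.5 z 0.0131 push 4.65 lat 0.06 Fz -4.27 t 13.0167
tcp [0.6334 0.0461 0.0131] yaw 96.78 turn z -0.06 then shift mm [-60.3  -0.5  -0.3] tilt [-0.01  0.02] t 13.02
```

{"fn": "play_rows", "kwargs": {
  "rows": [
    [[0,0,0],[-2,0,0.2],0.9],
    [[0,0,0],[-2,0,0],0.9],
    [[0,0,0],[-2,0,0],0.9],
    [[0,0,0],[0,0,0],0.9],
    [[0,0,0],[0,0,0],0.9],
    [[0,0,0],[0,0,0],0.9]
  ]
}}

```text
t: 13.52
tcp_pos: [0.6334, 0.0449, 0.0129]
tool_rot: [0.665, 0.747, 0.002, -0.003]
force: [0.9, 19.2, -2.6]
finger_gap: 0.41
gripper_force: 60.1
```

```bash
python3 f.py
```

```text
tip x mm 75.9 y 0.3 z 0.0129 push 18.97 lat 3.19 Fz -2.64 t 13.5167
tcp [0.6334 0.0449 0.0129] yaw 96.71 turn z -0.13 then shift mm [-59.1  -0.3  -0.8] tilt [-0.07  0.36] t 13.52
```

```bash
python3 - <<'E'
from st import *
def ht(d,C,n):
    yy,xx=np.mgrid[0:480,0:640]; px=np.c_[xx.ravel(),yy.ravel()].astype(float); dd=d.ravel(); r=rays(px,C); P=C[4]+(r*dd[:,None])@C[5].T
    X=(P[:,:2]-O)@xv; Y=(P[:,:2]-O)@yv; out=[]
    for a,b in((.005,.025),(.025,.045),(.12,.14)):
        k=(X>a)&(X<b)&(abs(Y)<.075)&(abs(P[:,2]-.033)<.03); out.append((round(np.median(P[k,2])*1000,2),k.sum()))
    print(n,out)
C=cal('top'); ht(np.load('topd.npy'),C,'top0'); p,d=snapshot('top'); ht(d,C,'top'); 
C=cal('scene'); ht(np.load('scened.npy'),C,'sc0'); q,d=snapshot('scene'); ht(d,C,'sc')
cv2.imwrite('pics/c5.png',cv2.resize(q[240:370,230:440,::-1],(800,495),interpolation=2))
E
python3 f.py
```

```text
top0 [(np.float64(29.39), np.int64(609)), (np.float64(30.69), np.int64(609)), (np.float64(37.58), np.int64(590))]
top [(np.float64(38.31), np.int64(578)), (np.float64(38.38), np.int64(614)), (np.float64(38.59), np.int64(544))]
sc0 [(np.float64(29.63), np.int64(516)), (np.float64(31.08), np.int64(506)), (np.float64(37.41), np.int64(547))]
sc [(np.float64(38.76), np.int64(526)), (np.float64(38.62), np.int64(530)), (np.float64(38.85), np.int64(545))]
tip x mm 75.9 y 0.3 z 0.013 push 20.52 lat 2.35 Fz -3.21 t 13.6167
tcp [0.6334 0.0449 0.013 ] yaw 96.7 turn z -0.13 then shift mm [-59.1  -0.3  -0.8] tilt [-0.06  0.36] t 13.62
```

View pics/c5.png

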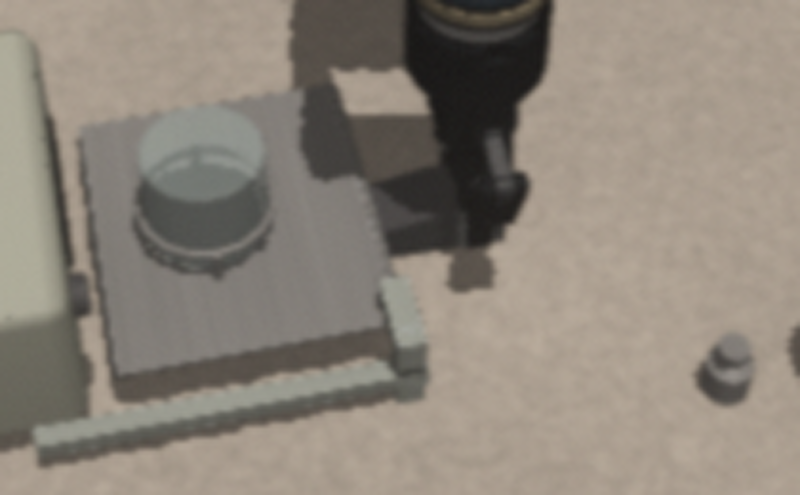

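The platform is now level: the bar has risen about 10 mm, with a push of 20 N against the stop. I relax the arm before letting go.

{"fn": "play_rows", "kwargs": {
  "rows": [
    [[0,0,0],[1.5,0.3,0.1],0.9],
    [[0,0,0],[1.5,0,0.2],0.9],
    [[0,0,0],[1.5,0,0],0.9],
    [[0,0,0],[0.5,0,0],0.9],
    [[0,0,0],[0,0,0],0.9],
    [[0,0,0],[0,0,0],0.9]
  ]
}}

```text
t: 14.12
tcp_pos: [0.6334, 0.045, 0.0129]
tool_rot: [0.664, 0.748, -0.0, -0.001]
force: [-2.6, 5.1, -0.7]
finger_gap: 0.408
gripper_force: 60.6
```

```bash
python3 f.py
```

```text
tip x mm 75.8 y 0.3 z 0.0129 push 5.36 lat -1.96 Fz -0.73 t 14.1167
tcp [0.6334 0.045  0.0129] yaw 96.75 turn z -0.08 then shift mm [-59.2  -0.3  -0.5] tilt [-0.06  0.04] t 14.12
```

{"fn": "play_rows", "kwargs": {
  "rows": [
    [[0,0,0],[1,0,0],0.9],
    [[0,0,0],[0.5,0,0],0.55],
    [[0,0,0],[0,0,0],0.4],
    [[0,0,0],[0,0,0],0.2],
    [[0,0,0],[0,0,0],0],
    [[0,0,0],[0,0,0],0],
    [[0,0,0],[0,0,0],0],
    [[0,0,0],[0,0,-10],0],
    [[0,0,0],[0,0,-25],0],
    [[0,0,0],[0,0,-40],0],
    [[0,0,0],[0,0,-40],0],
    [[0,0,0],[0,0,-40],0]
  ]
}}

```text
t: 15.12
tcp_pos: [0.6333, 0.0463, 0.1697]
tool_rot: [0.664, 0.748, -0.0, -0.0]
force: [1.2, -0.3, 0.2]
finger_gap: 1.002
gripper_force: 0.0
```

{"fn": "play_rows", "kwargs": {
  "rows": [
    [[0,0,0],[25,0,-20],0],
    [[0,0,0],[40,0,0],0],
    [[0,0,0],[40,0,0],0],
    [[0,0,0],[20,0,0],0],
    [[0,0,0],[0,0,0],0],
    [[0,0,0],[0,0,0],0],
    [[0,0,0],[0,0,0],0]
  ]
}}

```text
t: 15.7
tcp_pos: [0.6191, 0.1699, 0.1881]
tool_rot: [0.664, 0.748, -0.0, 0.0]
force: [-0.4, -0.5, -0.6]
finger_gap: 0.997
gripper_force: 0.0
```

```bash
python3 - <<'E'
from st import *
def ht(d,C,n):
    yy,xx=np.mgrid[0:480,0:640]; px=np.c_[xx.ravel(),yy.ravel()].astype(float); r=rays(px,C); P=C[4]+(r*d.ravel()[:,None])@C[5].T
    X=(P[:,:2]-O)@xv; Y=(P[:,:2]-O)@yv
    print(n,[round(float(np.median(P[k,2]))*1000,2) for a,b in((.005,.025),(.025,.045),(.12,.14)) for k in [(X>a)&(X<b)&(abs(Y)<.075)&(abs(P[:,2]-.033)<.03)]])
    k=(X>-.1)&(X<-.01)&(abs(Y)<.04)&(P[:,2]>.02)&(P[:,2]<.045); print('wedge top x range',np.percentile(X[k],[1,99]).round(4),'y',np.percentile(Y[k],[2,98]).round(4),k.sum())
p,d=snapshot('top'); ht(d,cal('top'),'top')
q,d=snapshot('scene'); ht(d,cal('scene'),'sc')
E
python3 f.py
```

```text
top [38.48, 38.51, 38.52]
wedge top x range [-0.078 -0.011] y [-0.0179  0.0177] 531
sc [38.68, 38.83, 38.76]
wedge top x range [-0.0787 -0.0106] y [-0.018   0.0187] 520
tip x mm -49.0 y 1.0 z 0.1878 push 0.06 lat 0.04 Fz 0.03 t 15.8
tcp [0.6193 0.169  0.1878] yaw 96.68 turn z -0.15 then shift mm [-183.9   -1.   174.5] tilt [ 0.   -0.03] t 15.8
```

The platform stays level on the wedge alone. The wedge is centred (y = ±18 mm), its tail end is at x = −78 mm, which puts the tip about 77 mm in, and the robot is clear.

```bash
python3 -c "
from station import *
print(sign_off())"
```

```text
the job is handed in; nothing more can be done
None
```

The job is handed in: the thick wedge alone holds the bar about 10 mm up against the rubber stop. My last push read 19–20.5 N, at the top edge of the snug range. I judged the height from depth images because I never saw the mark itself, and I took no final check picture of the other bench items.

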